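# Open the back of a radio and park its cover

### The job

The radio lies on its face on the bench: turn both black turn buttons fully aside until they lie along the edge (each one opens in one direction only, which you must find by feel), then lift the far edge of the wooden back panel, draw its near edge out from under the metal lip and take the panel out. Set it down flat on the grey stand with its hole over the stand's pin, without dropping it from a height, let go, and leave the other things on the bench where they are.

Things in the scene. Friction and masses are not known exactly. Their poses are not given: they have to be found in the camera images.
- radio: Dark wooden radio cabinet on its face, fixed. Origin on the bench under the seated panel's centre; x from its near to its far edge, y left, z up. Spans x -85 to 105, y -120 to 120 mm. The panel lies in a recess of its back with 2 mm play all round, underside at z 72 mm, top at 78 mm, flush with the rim.
- lip (a point): Middle of the free edge, on top, of the steel lip strip along the radio's near edge (radio x -56, y 0, z 87 mm). The strip is 5 mm thick, 240 mm long and covers the panel's near 9 mm; the slot under it is 10 mm high. The panel can tilt about 20 degrees there, far edge up, and must then be drawn 15 mm or more to the radio's +x to come free.
- panel: Loose plywood back panel, 130 (x) x 180 (y) x 6 mm, 0.18 to 0.35 kg. Origin at the centre of its underside, z up through the panel; seated, its axes are parallel to the radio's. A wooden grip batten stands on it: 16 mm thick in x, 90 mm long in y, centred at x 5, y 0 mm, from z 6 to 34 mm. A round 22 mm hole goes through it at x 5, y 70 mm.
- panel_hole (a point): Centre of the panel's hole, on the underside (panel x 5, y 70, z 0 mm).
- panel_grip (a point): Middle of the batten (panel x 5, y 0, z 20 mm).
- button_a (a joint): Angle of one black turn button, anticlockwise from above positive. 0 = across the edge, nose over the panel. It starts within 0.1 rad of 0, opens to one side only, to a stop at 1.62 rad along the edge (clear of the panel beyond 1.3), and is blocked at 0.2 rad the other way. The open side cannot be seen; buttons a and b may swap places. Stays where left; moving it takes 2 to 4 N at the nose.
- button_b (a joint): Angle of the other turn button, same meaning, same shape; its open side is not necessarily the same.
- pivot_a (a point): Pivot of button a on its top face, 94 mm above the bench, at radio x 85 mm and y 55 or -55 mm. The button is a bar 16 mm wide, 14 mm thick (2 to 16 mm above the panel's top) with round ends; the nose ends 44 mm from the pivot, the tail 20 mm on the other side.
- pivot_b (a point): Pivot of button b, likewise.
- nose_a (a point): Tip of button a's nose, on its top face.
- nose_b (a point): Tip of button b's nose, on its top face.
- stand: Grey flat stand, fixed, 170 (x) x 210 (y) mm, origin on the bench under its centre, top at z 26 mm. A 16 mm steel pin stands on it at x 5, y 70 mm, up to z 38 mm, chamfered 3 mm over its top 4 mm. With the hole on the pin and axes parallel the panel lies centred on the stand; its yaw may differ a little.
- pin_tip (a point): Centre of the pin's top, 38 mm above the bench.
- screwdriver: screwdriver 190 mm long, lying between the radio and the stand; handle about 28 mm thick; to be left alone.
- mug: white mug, 80 mm across, 90 mm tall; to be left alone.
- screw_jar: glass jar, 70 mm across, 90 mm tall; to be left alone.
- gas_strut: gas strut, 240 mm long, 22 mm thick, lying flat; to be left alone.
- wrench: wrench 180 mm long; to be left alone.
- battery: grey battery block 70 x 100 x 50 mm; to be left alone.
- basket: green open basket 200 x 280 x 90 mm; to be left alone.
- meter: yellow test meter 140 x 75 x 32 mm; to be left alone.
Mind the look-alikes: they are no part of the job. What is shaped like the panel but yellow is not meant.

How it is judged (in metres and radians):
On the way, in this order (a step that is already met when the one before it is completed fails the run):
1. both turn buttons are turned fully aside while the panel is still in its frame ((value of joint button_a above 1.3 rad or value of joint button_a below -1.3 rad) and (value of joint button_b above 1.3 rad or value of joint button_b below -1.3 rad) and z of panel in the frame of radio below 0.09 m), for 0.1 s.
2. the panel is lifted out of the frame (z of panel in the frame of radio above 0.11 m), for 0.1 s.
At the end, for the whole second after the job is handed in: The panel lies flat (within 0.06 rad) and at rest on the stand, batten up, its hole around the pin (centres within 6 mm, underside within 4 mm of the stand's top), and both turn buttons are still aside (beyond 1.3 rad) (horizontal distance between panel_hole and pin_tip below 0.006 m and z of panel_hole in the frame of stand below 0.03 m and angle between panel's own z axis and vertical below 0.06 rad and linear speed of panel below 0.02 m/s and (value of joint button_a above 1.3 rad or value of joint button_a below -1.3 rad) and (value of joint button_b above 1.3 rad or value of joint button_b below -1.3 rad)); the robot touches nothing.
It fails at once if the panel is dropped from a height (faster than 0.7 m/s out of the gripper) (linear speed of panel above 0.7 m/s and contact force between the fingers and panel below 0.2 N).
It fails at once if another thing on the bench is shifted by more than 30 mm (distance of any of screwdriver, mug, screw_jar, gas_strut, wrench, battery, basket, meter from where it was at the start of the episode above 0.03 m).
It also fails if it takes over 67 s, if anything falls off the work surface, if the arm or the gripper's body presses on something with over 40 N, if the wrist force passes 120 N, or if a joint passes its speed limit or range.

### The arm

A 7-joint arm with a two-finger parallel gripper is mounted at the origin on the work surface. World frame = base frame: x ahead of the robot, y to its left, z up, the work surface at z = 0. Lengths are in m, angles in degrees, forces in N, time in s.
With the tool pointing down it reaches from about 0.425 to 0.875 m from the base axis. Payload 4.7 kg.
Tool frame: the origin (TCP) lies at the very end of the fingers, on their centre line; the grasp point (between the pads) lies 19 mm behind it; z points along the fingers, y is the line along which they close (so a half turn about z gives the same grasp; the last joint's range is limited). The gripper opens to 87 mm and grips with 3 to 60 N. Pads are 19 mm wide; open, the fingers measure 117 mm over their backs; the gripper's body (75 mm by 190 mm) begins 51 mm behind the grasp point.
Start: joints at [71.282, 18.392, -4.016, 83.108, 1.295, 78.541, -3.26], TCP at [0.217, -0.613, 0.223] pointing down, gripper open.
Joint ranges: [-163.93, 163.93], [-17.29, 119.83], [-79.2, 71.16], [3.27, 140.29], [-89.18, 269.18], [5.43, 117.66], [-154.24, 154.24]. Speed limits (degrees/s): [147.25, 147.25, 180, 180, 180, 180, 180].

### API

Orientations are given as [roll, pitch, yaw] about the fixed x, y, z axes, in that order (R = Rz(yaw) Ry(pitch) Rx(roll)).
In Python, from cell import telemetry, cams, env gives the robot as it stands.
- The arm moves only by the tool arm_command, never from a script. Its argument "series" is text: rows parted by semicolons, each of 5 numbers parted by spaces: the shift along the tool's x, y, z in mm, then the turn about the tool's z in rad, then the closure in counts, from 0 (fully open) to 255 (shut). A call has 1 to 20 rows; each row shifts and turns the commanded pose from where the row before left it, along the tool's axes as they then stand; what a row does not reach is not made up. A row lasts 1/12 s, in which the tool goes at most 41.7 mm and 7.16 degrees, less where a joint would pass 70% of its speed; a pose out of reach is approached as far as the arm can. A call is refused whole if a number of a shift passes 41.7 or a number of a turn 0.125, either way. A call with a gripper value outside its range is refused whole. The fingers move at their own pace and stop on an object; "squeeze" is the grip in N (left out, the last holds). Time passes only in rows, so rows that do not move let the fingers close. It gives the time, the measured TCP pose, the force, the opening and the grip force at its end, in the units of the state.
- telemetry.get_obs(): the state, without advancing time (a new reading comes with each control period).
- cams.read_camera(name): name is "side" or "top" or "wrist"; returns the picture (420x560x3 uint8, blue, green, red); there is no depth.
- cams.calibration(name): a dict with "K" (3x3 intrinsics, pixels), "origin" and "rotation" of the camera in the world; the wrist camera has in their place "hand_eye" (4x4, takes a point from camera to tool coordinates, whose origin is the TCP and whose axes are the flange's). Camera axes: x right, y down, z forward; pixel columns grow to the right and rows downward; lengths in m; the calibration is good to about 2 mm. A picture is of the moment at which its call begins: read the wrist's pose just before it. calibration takes no time and is no camera call.
- env.sign_off(): hands the job in; it is judged then, once.
The state is a dict: "time_s": time; "qpos": joint angles; "joint_velocities": joint speeds; "effort": joint torques, N m; "tool_pos": TCP position; "tool_rot": TCP orientation; "force": force on the tool from outside, world axes, zero at the start; "wrist_torque": the same for the moment, N m; "grip_width": finger opening in m; "grasp_force": force on a finger pad.
Only numpy, scipy, OpenCV 4.12 (cv2) and the standard library are available. Lean on these libraries where they do the work, as an engineer would, in place of code of your own. Each camera call takes 0.05 s, during which the arm holds its last target. There are 200 camera calls.

## Working session

There is one attempt and no reset: what is moved stays moved. The work goes in short steps, Python scripts to look and compute and a tool call to move; the robot and the scene stay as the last step left them, time stands still between calls to the robot, and variables do not carry over. Pictures are saved under pics/ and viewed, at most 10 in all, crops included, and the job is handed in when it is done.

Besides the shell and the picture viewer there is one more tool, called after "Request:" as a command line: name --argument value ..., lists and objects as JSON in quotes. arm_command: Moves the arm, as the interface text tells. Its arguments: {"type":"object","properties":{"series":{"type":"string"},"squeeze":{"type":"number"}},"required":["series"]}

```bash
ls; mkdir -p pics
python3 - <<'E'
from cell import telemetry,cams
import cv2,numpy as np
o=telemetry.get_obs();print({k:np.round(v,3) for k,v in o.items()})
t=cams.read_camera("top");s=cams.read_camera("side")
cv2.imwrite("pics/top.png",t);cv2.imwrite("pics/side.png",s)
for n in("top","side","wrist"):print(n,cams.calibration(n))
E
```

```text
pics
{'time_s': np.float64(0.0), 'qpos': array([71.283, 18.438, -4.015, 83.177,  1.294, 78.54 , -3.26 ]), 'joint_velocities': array([-0.015, -0.105,  0.004, -0.029, -0.039,  0.004,  0.13 ]), 'effort': array([ 0.0000e+00, -4.9129e+01, -4.0400e-01, -3.1253e+01, -6.4000e-02,
        4.4000e-02,  0.0000e+00]), 'tool_pos': array([ 0.217, -0.612,  0.221]), 'tool_rot': array([-1.7989e+02,  5.0000e-03,  1.9526e+01]), 'force': array([-0.534,  0.312,  0.062]), 'wrist_torque': array([-0.032, -0.017,  0.027]), 'grasp_force': np.float64(0.0), 'grip_width': np.float64(0.088)}
top {'K': array([[495.14160913,   0.        , 267.78022058],
       [  0.        , 495.14160913, 214.83694287],
       [  0.        ,   0.        ,   1.        ]]), 'origin': array([0.33262728, 0.03669755, 1.83697639]), 'rotation': array([-174.34299848,   -0.22018419,  -89.62480748])}
side {'K': array([[438.88846727,   0.        , 274.30644674],
       [  0.        , 438.88846727, 207.92004344],
       [  0.        ,   0.        ,   1.        ]]), 'origin': array([0.18682324, 0.75255093, 1.00761112]), 'rotation': array([-139.32001328,   -0.75809971, -154.85175875])}
wrist {'K': array([[300.4831088 ,   0.        , 281.4292027 ],
       [  0.        , 300.4831088 , 210.00716558],
       [  0.        ,   0.        ,   1.        ]]), 'hand_eye': array([[-7.01676627e-04, -9.62820887e-01, -2.70139682e-01,
         7.39617089e-02],
       [ 9.99999684e-01, -5.74366865e-04, -5.50322670e-04,
         9.84752233e-04],
       [ 3.74702879e-04, -2.70139983e-01,  9.62820985e-01,
        -1.62218269e-01],
       [ 0.00000000e+00,  0.00000000e+00,  0.00000000e+00,
         1.00000000e+00]])}
```

View pics/top.png

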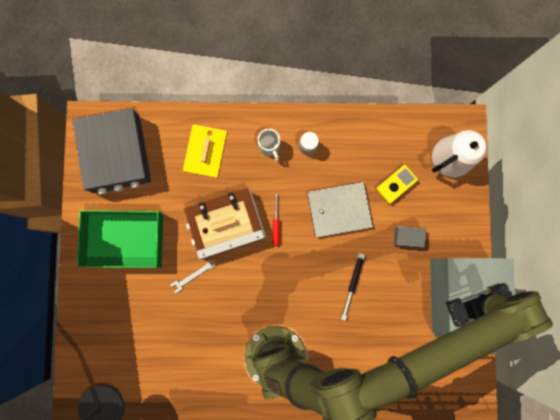

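View pics/side.png

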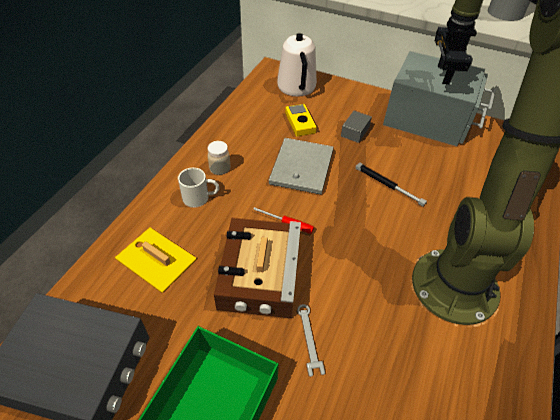

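The candidates shaped like the panel are the yellow board at top (206,150) and the plywood panel in the dark cabinet at (225,222). The second fits: it is wooden, sits in the radio, and has black buttons at (204,210) and (232,198) and a steel lip at (232,246). The pin is at (321,211) on the grey stand.

```bash
cat > h.py <<'E'
import numpy as np,cv2
from scipy.spatial.transform import Rotation as R
from cell import telemetry,cams
def rot(r): return R.from_euler('xyz',r,degrees=True).as_matrix()
def campose(n,o=None):
    c=cams.calibration(n)
    if n!='wrist': return c['K'],rot(c['rotation']),np.array(c['origin'])
    o=o or telemetry.get_obs(); H=c['hand_eye']; T=rot(o['tool_rot'])
    return c['K'],T@H[:3,:3],T@H[:3,3]+o['tool_pos']
def ray(P,uv,z):
    K,Rm,t=P; d=Rm@np.linalg.solve(K,[uv[0],uv[1],1.]); return t+d*(z-t[2])/d[2]
def proj(P,X):
    K,Rm,t=P; p=K@(Rm.T@(np.asarray(X)-t)); return p[:2]/p[2]
def shift(target,o=None):
    "tool-axes shift in mm to reach world target"
    o=o or telemetry.get_obs(); return np.round(1000*rot(o['tool_rot']).T@(np.array(target)-o['tool_pos']),1)
E
python3 - <<'E'
from h import *
P=campose('top')
for n,uv,z in [('lipL',(198,256),.087),('lipR',(265,236),.087),('panel',(225,222),.078),('b1',(203,205),.094),('b2',(231,194),.094),('pin',(321,211),.038),('stand',(340,210),.026)]:
    print(n,ray(P,uv,z).round(3))
E
```

```text
lipL [0.359 0.276 0.087]
lipR [0.431 0.04  0.087]
panel [0.48  0.183 0.078]
b1 [0.539 0.261 0.094]
b2 [0.579 0.162 0.094]
pin [ 0.526 -0.163  0.038]
stand [ 0.532 -0.235  0.026]
```

Request:
arm_command --series "40 0 -8 0 0;40 0 -8 0 0;40 0 -8 0 0;40 0 -8 0 0;40 0 -8 0 0;15 -36 0 0 0;15 -36 0 0 0;15 -36 0 0 0;15 -36 0 0 0;15 -36 0 0 0;15 -36 0 0 0;15 -36 0 0 0;15 -36 0 0 0;15 -36 0 0 0;15 -36 0 0 0;15 -36 0 0 0;15 -36 0 0 255;15 -36 0 0 255;15 -36 0 0 255;15 -36 0 0 255" --squeeze 10

```text
time_s: 1.77
tool_pos: [0.4367, 0.0402, 0.2624]
tool_rot: [180.0, 0.0, 19.5]
force: [1.2, 0.3, 0.3]
grip_width: 0.0683
grasp_force: 0.0
```

Request:
arm_command --series "30 -36 0 -0.12 255;0 -36 0 -0.12 255;0 0 0 -0.12 255;0 0 0 -0.12 255;0 0 0 -0.12 255;0 0 0 -0.12 255;0 0 0 -0.12 255;0 0 0 -0.12 255;0 0 0 -0.12 255;0 0 0 -0.12 255;0 0 0 -0.12 255;0 0 0 -0.12 255;0 0 0 -0.08 255;0 0 0 0 255;0 0 0 0 255"

```text
time_s: 3.02
tool_pos: [0.4355, 0.1097, 0.2623]
tool_rot: [-180.0, 0.0, 106.5]
force: [0.5, 0.3, -0.7]
grip_width: 0.0003
grasp_force: 0.0
```

Run:
```python
from h import *
o=telemetry.get_obs();print(o['tool_pos'].round(4),o['tool_rot'].round(2),o['qpos'].round(1),o['time_s'],o['force'])
im=cams.read_camera('wrist');cv2.imwrite('pics/w1.png',im)
np.savez('w1.npz',p=o['tool_pos'],r=o['tool_rot'])
```

```text
[0.4355 0.1097 0.2623] [-179.97    0.    106.49] [ 22.9  -7.3 -36.5 105.2  -4.4  80.7   3.7] 3.0167 [ 0.47578994  0.25065551 -0.68649889]
```

View pics/w1.png

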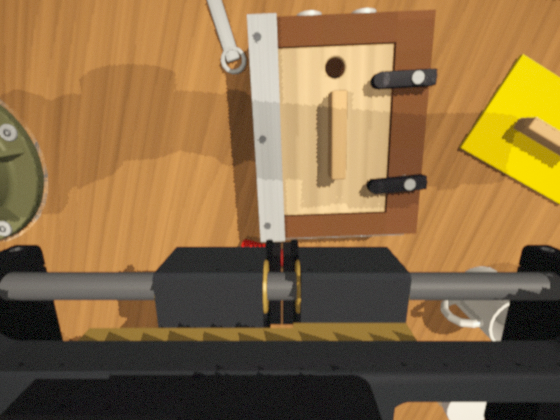

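The wrist view confirms the target: a plywood panel in the dark cabinet. Its hole is at (335,67), the batten at (339,135), the pivots at (418,77) and (410,184), and the noses at (373,81) and (368,186). The yellow board at (530,125) is the decoy.

Run:
```python
from h import *
d=np.load('w1.npz');o=dict(tool_pos=d['p'],tool_rot=d['r']);P=campose('wrist',o)
im=cv2.imread('pics/w1.png').astype(int)
def blob(mask,c,r):
    m=np.zeros_like(mask);c=np.array(c);m[c[1]-r:c[1]+r,c[0]-r:c[0]+r]=mask[c[1]-r:c[1]+r,c[0]-r:c[0]+r]
    ys,xs=np.nonzero(m);return np.array([xs.mean(),ys.mean()]),len(xs)
g=im.max(2);
p1,n1=blob(im[:,:,0]>150,(418,77),11);p2,n2=blob(im[:,:,0]>150,(410,184),11);h,nh=blob(g<75,(335,67),15)
print(p1,n1,p2,n2,h,nh)
A=ray(P,p1,.094);B=ray(P,p2,.094);H=ray(P,h,.076)
v=(A-B)[:2];print('pivot dist',np.linalg.norm(v));yaw=np.arctan2(v[1],v[0])-np.pi/2
ex=np.array([np.cos(yaw),np.sin(yaw)]);ey=np.array([-ex[1],ex[0]])
O=(A+B)[:2]/2-.085*ex
rf=lambda p:(np.array([ex@(p[:2]-O),ey@(p[:2]-O)])*1000).round(1)
print('O',O.round(4),'yaw',np.degrees(yaw))
print('hole',rf(H),'noses',rf(ray(P,(373,81),.09)),rf(ray(P,(368,186),.09)))
for uv in[(331,91),(347,91),(331,180),(347,180)]:print('batten',rf(ray(P,uv,.106)))
for uv in[(274,14),(285,240)]:print('lip',rf(ray(P,uv,.087)))
np.savez('radio.npz',O=O,yaw=yaw)
# stand from top
t=cv2.imread('pics/top.png');T=campose('top')
hsv=cv2.cvtColor(t,cv2.COLOR_BGR2HSV);m=((hsv[:,:,1]<50)&(hsv[:,:,2]>100)).astype(np.uint8);m2=np.zeros_like(m);m2[170:250,295:385]=m[170:250,295:385]
c=max(cv2.findContours(m2,0,2)[0],key=cv2.contourArea);r=cv2.minAreaRect(c);bx=np.array([ray(T,q,.026)[:2] for q in cv2.boxPoints(r)])
print('stand',bx.mean(0),[np.linalg.norm(bx[i]-bx[i-1]).round(3) for i in range(4)],np.degrees(np.arctan2(*(bx[1]-bx[0])[::-1])),np.degrees(np.arctan2(*(bx[2]-bx[1])[::-1])))
```

```text
[417.85123967  76.7768595 ] 121 [409.55072464 184.13043478] 69 [334.17596567  67.26609442] 233
pivot dist 0.11066420018234797
O [0.4713 0.1852] yaw 18.669789787274304
hole [ 3.  70.5] noses [40.8 53.6] [ 39.9 -56.5]
batten [-5.  44.1]
batten [10.9 43.4]
batten [ -4.5 -45.1]
batten [ 12.7 -45.8]
lip [-58.5 119.2]
lip [ -56.2 -119.2]
stand [ 0.53439217 -0.2333132 ] [np.float64(0.164), np.float64(0.207), np.float64(0.164), np.float64(0.205)] -79.21262994112561 -170.48177885887907
```

```bash
cat >> h.py <<'E'
def inradio():
    d=np.load('radio.npz');o=telemetry.get_obs();y=d['yaw'];ex=np.array([np.cos(y),np.sin(y)]);ey=np.array([-ex[1],ex[0]])
    q=o['tool_pos'][:2]-d['O'];return np.round(1000*np.array([ex@q,ey@q,o['tool_pos'][2]]),1)
E
python3 -c "
from h import *
print(inradio())"
```

```text
[-58.1 -60.1 262.3]
```

Request:
arm_command --series "18 20 0 -0.035 255;18 21 30 0 255;18 21 30 0 255;18 20 30 0 255;18 20 30 0 255;0 0 30 0 255;0 0 14 0 255;0 0 14 0 255;0 0 0 0 255"

```text
time_s: 3.82
tool_pos: [0.5022, 0.2261, 0.0811]
tool_rot: [-179.6, -0.0, 108.5]
force: [-0.1, -0.2, -0.1]
grip_width: 0.0003
grasp_force: 0.0
```

Request:
arm_command --series "4 0 0 0 255;4 0 0 0 255;4 0 0 0 255;4 0 0 0 255;0 0 0 0 255"

```text
time_s: 4.23
tool_pos: [0.4991, 0.2418, 0.0853]
tool_rot: [-180.0, 0.1, 108.6]
force: [-2.5, -3.0, 0.7]
grip_width: 0.0006
grasp_force: 1.9
```

```bash
python3 -c "
from h import *
print(inradio())"
```

```text
[44.4 44.7 85.3]
```

Request:
arm_command --series "3 0 0 0 255;3 0 0 0 255;0 0 0 0 255"

```text
time_s: 4.48
tool_pos: [0.4976, 0.2479, 0.0852]
tool_rot: [180.0, 0.1, 108.6]
force: [-0.5, -3.8, 1.3]
grip_width: 0.0003
grasp_force: 1.9
```

```bash
python3 -c "
from h import *
print(inradio(),telemetry.get_obs()['force'])"
```

```text
[44.9 51.  85.2] [-0.51279213 -3.78221568  1.33897961]
```

Request:
arm_command --series "7 0 0 0 255;7 0 0 0 255;7 1 0 0 255;5 5 0 0 255;5 5 0 0 255;2 5 0 0 255;0 4 0 0 255;0 2 0 0 255;0 0 0 0 255"

```text
time_s: 5.23
tool_pos: [0.507, 0.2889, 0.0844]
tool_rot: [-180.0, -0.2, 108.7]
force: [-3.7, 0.7, 1.5]
grip_width: 0.0005
grasp_force: 1.5
```

```bash
python3 -c "
from h import *
print(inradio(),telemetry.get_obs()['force'])"
```

```text
[66.9 86.8 84.4] [-3.71944171  0.74510849  1.50817114]
```

Request:
arm_command --series "0 2 0 0 255;0 2 0 0 255;0 2 0 0 255;0 0 0 0 255"

```text
time_s: 5.57
tool_pos: [0.5085, 0.2895, 0.0842]
tool_rot: [-179.5, -0.1, 108.7]
force: [-13.5, -1.5, 7.8]
grip_width: 0.0007
grasp_force: 7.0
```

```bash
python3 -c "
from h import *
print(inradio(),telemetry.get_obs()['force'])"
```

```text
[68.6 86.9 84.2] [-13.52976703  -1.51229597   7.76887564]
```

Request:
arm_command --series "0 -14 0 0 255;0 -7 -30 0 255;-29 -2 0 0 255;-29 -2 0 0 255;-29 -2 0 0 255;-29 0 0 0 255;0 0 28 0 255;0 0 0 0 255"

```text
time_s: 6.23
tool_pos: [0.5331, 0.1661, 0.0929]
tool_rot: [179.3, 0.4, 108.3]
force: [-1.4, -2.3, 25.9]
grip_width: 0.0005
grasp_force: 12.3
```

Request:
arm_command --series "-4 0 0 0 255;-4 0 0 0 255;-4 0 0 0 255;-4 0 0 0 255;0 0 0 0 255"

```text
time_s: 6.65
tool_pos: [0.535, 0.1577, 0.0932]
tool_rot: [179.3, -0.0, 108.7]
force: [-6.6, 2.0, 28.7]
grip_width: 0.0002
grasp_force: 14.2
```

```bash
python3 -c "
from h import *
print(inradio(),telemetry.get_obs()['force'])"
```

```text
[ 51.5 -46.4  93.2] [-6.60355729  2.04865382 28.67474604]
```

Request:
arm_command --series "0 0 -22 0 255;12 -4 0 0 255;12 -3 0 0 255;0 0 0 0 255"

```text
time_s: 6.98
tool_pos: [0.5143, 0.178, 0.1085]
tool_rot: [180.0, -0.1, 108.8]
force: [-0.2, 0.2, 0.6]
grip_width: 0.0003
grasp_force: 0.0
```

```bash
python3 -c "
from h import *
print(inradio(),telemetry.get_obs()['force'])"
```

```text
[ 38.4 -20.6 108.5] [-0.22969767  0.15483401  0.60472486]
```

Now at (38,-21,108): down 24, shift x +5 and push towards -y.

Request:
arm_command --series "0 5 12 0 255;0 0 12 0 255;0 0 0 0 255;-4 0 0 0 255;-4 0 0 0 255;-4 0 0 0 255;-4 0 0 0 255;-4 0 0 0 255;0 0 0 0 255"

```text
time_s: 7.73
tool_pos: [0.5272, 0.1573, 0.0848]
tool_rot: [180.0, -0.0, 108.6]
force: [0.2, 0.6, 1.1]
grip_width: 0.0005
grasp_force: 0.5
```

```bash
python3 -c "
from h import *
print(inradio(),telemetry.get_obs()['force'])"
```

```text
[ 44.  -44.4  84.8] [0.16019432 0.63261449 1.05177049]
```

Request:
arm_command --series "-3 0 0 0 255;-3 0 0 0 255;-3 0 0 0 255;0 0 0 0 255"

```text
time_s: 8.07
tool_pos: [0.53, 0.1486, 0.0846]
tool_rot: [180.0, 0.0, 108.6]
force: [-1.4, 1.9, -0.1]
grip_width: 0.0002
grasp_force: 0.9
```

Run:
```python
from h import *
print(inradio(),telemetry.get_obs()['force'])
cv2.imwrite('pics/w2.png',cams.read_camera('wrist'))
```

```text
[ 43.8 -53.5  84.6] [-1.3564051   1.88488587 -0.1181223 ]
```

View pics/w2.png

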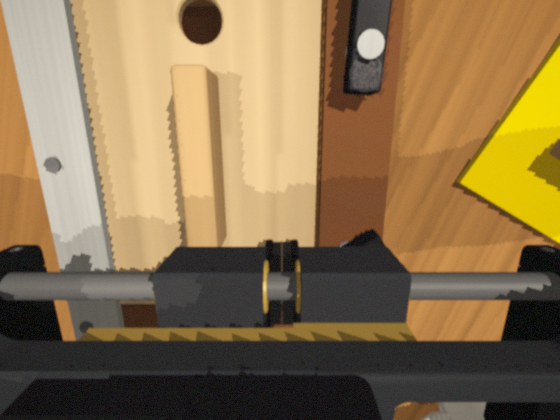

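Button 1 at (370,44) lies along the edge. Button 2's tail shows at (368,240), so the button is turning with the push.

Request:
arm_command --series "-7 0 0 0 255;-7 1 0 0 255;-6 2 0 0 255;-5 5 0 0 255;-5 5 0 0 255;0 5 0 0 255;0 4 0 0 255;0 3 0 0 255;0 0 0 0 255"

```text
time_s: 8.87
tool_pos: [0.5635, 0.1258, 0.0839]
tool_rot: [-179.9, 0.2, 108.5]
force: [-2.6, -4.6, -0.8]
grip_width: 0.0003
grasp_force: 1.8
```

Request:
arm_command --series "0 2 0 0 255;0 2 0 0 255;0 0 0 0 255"

```text
time_s: 9.12
tool_pos: [0.5639, 0.1259, 0.0837]
tool_rot: [-179.4, 0.2, 108.5]
force: [-11.4, -8.2, 7.5]
grip_width: 0.0007
grasp_force: 6.7
```

```bash
python3 -c "
from h import *
print(inradio(),telemetry.get_obs()['force'])"
```

```text
[ 68.7 -85.8  83.7] [-11.36413098  -8.17641585   7.54709917]
```

Request:
arm_command --series "0 -10 0 0 255;0 0 -30 0 138;0 0 -25 0 138;28 -19 0 0 138;28 -19 0 0 138;28 -19 0 0 138;0 0 0 0 138;0 0 0 0 138" --squeeze 12

```text
time_s: 9.78
tool_pos: [0.4764, 0.1901, 0.1404]
tool_rot: [179.8, 0.1, 108.9]
force: [1.0, -0.9, 0.9]
grip_width: 0.0368
grasp_force: 0.0
```

Run:
```python
from h import *
print(inradio(),telemetry.get_obs()['tool_rot'],telemetry.get_obs()['grip_width'])
cv2.imwrite('pics/w3.png',cams.read_camera('wrist'))
```

```text
[  6.3   3.  140.4] [1.79799849e+02 6.50378639e-02 1.08864778e+02] 0.03675486932233223
```

View pics/w3.png

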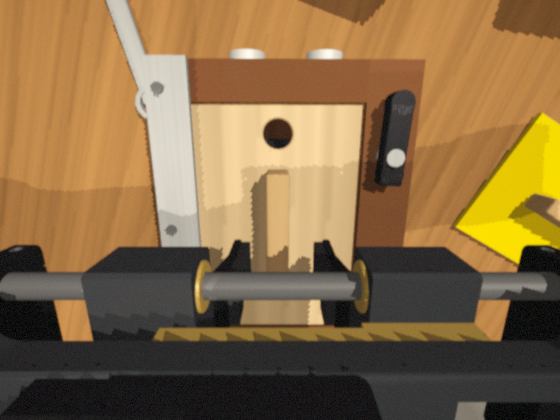

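The button at (397,140) lies along the edge. The batten at (278,215) is between the open fingers.

Request:
arm_command --series "-3 -2 24 0 138;0 0 22 0 138;0 0 0 0 138;0 0 0 0 200;0 0 0 0 255;0 0 0 0 255;0 0 0 0 255;0 0 0 0 255" --squeeze 12

```text
time_s: 10.5
tool_pos: [0.476, 0.1847, 0.0945]
tool_rot: [179.9, 0.0, 108.6]
force: [-0.4, -0.5, 0.8]
grip_width: 0.0156
grasp_force: 12.0
```

Request:
arm_command --series "0 -1 -3 0 255;0 -2 -3 0 255;0 0 0 0 255"

```text
time_s: 10.75
tool_pos: [0.4734, 0.1839, 0.1003]
tool_rot: [179.9, 0.0, 108.6]
force: [1.6, 0.6, -2.4]
grip_width: 0.0158
grasp_force: 12.0
```

```bash
python3 -c "
from h import *
o=telemetry.get_obs();print(inradio(),o['force'],o['wrist_torque'],o['grip_width'],o['grasp_force'])"
```

```text
[  1.6  -1.9 100.3] [ 1.5783897   0.57147418 -2.4086927 ] [ 0.23945314 -0.70776875  0.00367833] 0.01576895482537352 11.990820318460464
```

Request:
arm_command --series "0 -1 -3 0 255;0 -2 -3 0 255;0 -1 -3 0 255;0 0 0 0 255"

```text
time_s: 11.08
tool_pos: [0.4695, 0.1826, 0.1094]
tool_rot: [179.9, 0.0, 108.6]
force: [4.9, 1.4, -2.4]
grip_width: 0.0168
grasp_force: 12.2
```

Run:
```python
from h import *
o=telemetry.get_obs();print(inradio(),o['force'],o['wrist_torque'],o['grip_width'],o['grasp_force'])
a=cams.read_camera('side')[180:340,180:360];b=cams.read_camera('wrist')[0:330,100:500]
cv2.imwrite('pics/c4.png',np.hstack([cv2.resize(a,(400,356),interpolation=2),cv2.resize(b,(400,356))]))
```

```text
[ -2.6  -1.9 109.4] [ 4.88686053  1.35415051 -2.42688417] [ 0.40549674 -1.19862517  0.00846014] 0.016787845005735606 12.176035707816482
```

View pics/c4.png

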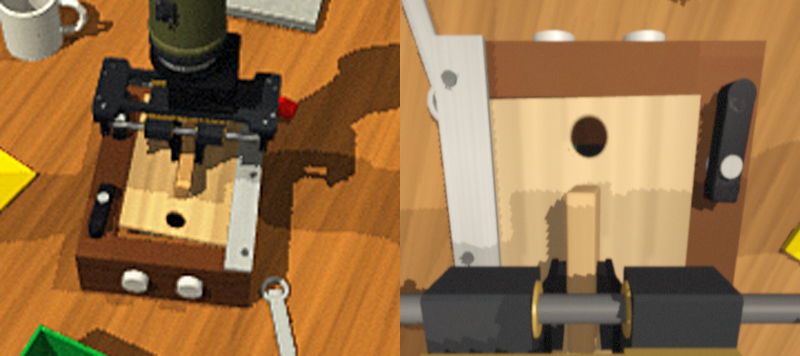

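The far edge is up and the near edge is still under the lip. The force shows we are against the near wall, so I draw in +x.

Request:
arm_command --series "0 3 -1 0 255;0 4 -1 0 255;0 4 -1 0 255;0 0 0 0 255"

```text
time_s: 11.52
tool_pos: [0.4788, 0.1856, 0.1107]
tool_rot: [-179.8, -0.0, 108.6]
force: [-0.3, -1.4, -4.9]
grip_width: 0.0169
grasp_force: 12.1
```

Request:
arm_command --series "0 4 -1 0 255;0 4 -1 0 255;0 4 0 0 255;0 3 0 0 255;0 0 0 0 255"

```text
time_s: 11.93
tool_pos: [0.4855, 0.1885, 0.1114]
tool_rot: [-178.8, 0.1, 108.7]
force: [-19.7, -4.9, 6.1]
grip_width: 0.0165
grasp_force: 12.0
```

Run:
```python
from h import *
o=telemetry.get_obs();print(inradio(),o['force'],o['wrist_torque'],o['grip_width'],o['grasp_force'])
a=cams.read_camera('side')[180:340,180:360];b=cams.read_camera('wrist')[0:330,100:500]
cv2.imwrite('pics/c5.png',np.hstack([cv2.resize(a,(400,356),interpolation=2),cv2.resize(b,(400,356))]))
```

```text
[ 14.5  -1.5 111.4] [-19.65731442  -4.93214098   6.14275783] [-1.4301479   4.18817813 -0.00877067] 0.016537044172876398 11.964857783750631
```

View pics/c5.png

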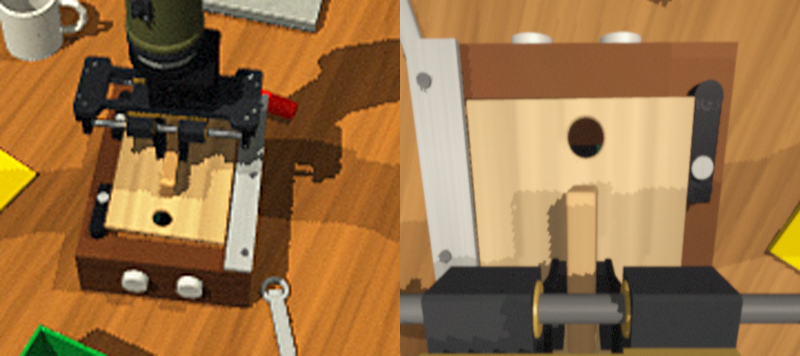

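Request:
arm_command --series "0 -5 -2 0 255;0 0 -4 0 255;0 0 -4 0 255;0 0 0 0 255"

```text
time_s: 12.37
tool_pos: [0.491, 0.1898, 0.1254]
tool_rot: [179.7, 0.0, 108.6]
force: [-0.6, -0.5, -1.4]
grip_width: 0.016
grasp_force: 12.0
```

Run:
```python
from h import *
o=telemetry.get_obs();print(inradio(),o['force'],o['wrist_torque'],o['grip_width'],o['grasp_force'])
```

```text
[ 20.1  -1.9 125.4] [-0.57196071 -0.49814387 -1.3942733 ] [ 0.03172929 -0.14769976  0.01771993] 0.015979629053534596 11.997056007385254
```

Request:
arm_command --series "0 2 -4 0 255;0 2 -5 0 255;0 2 -5 0 255;0 0 0 0 255" --squeeze 15

```text
time_s: 12.7
tool_pos: [0.496, 0.1916, 0.1391]
tool_rot: [179.8, -0.0, 108.6]
force: [0.9, -0.1, -1.4]
grip_width: 0.0156
grasp_force: 15.0
```

Run:
```python
from h import *
o=telemetry.get_obs();print(inradio(),o['force'],o['wrist_torque'],o['grip_width'],o['grasp_force'])
a=cams.read_camera('side')[180:340,180:360];b=cams.read_camera('wrist')[0:330,100:500]
cv2.imwrite('pics/c6.png',np.hstack([cv2.resize(a,(400,356),interpolation=2),cv2.resize(b,(400,356))]))
```

```text
[ 25.5  -1.9 139.1] [ 0.87333063 -0.05474803 -1.35557866] [ 0.05356949 -0.14826347 -0.03516357] 0.015560764981383063 14.997089803218842
```

View pics/c6.png

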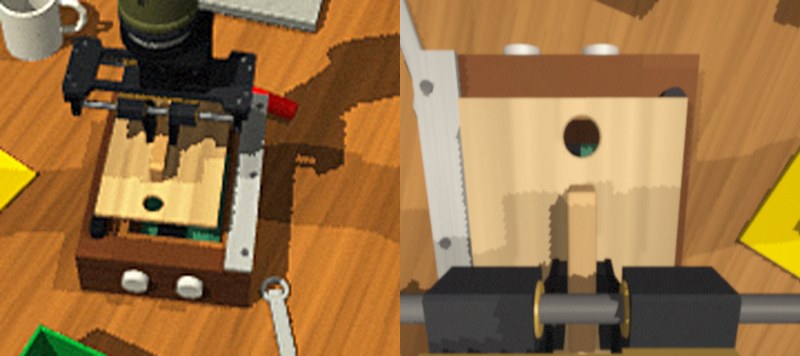

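Panel is free and flat in the grip (width 15.6 mm). Next: lift and carry it past the stand to look at the pin.

Request:
arm_command --series "0 0 -10 0 255;0 0 -15 0 255;0 0 -20 0 255;0 0 -15 0 255;-10 -2 0 0 255;-20 -4 0 0 255;-30 -6 0 0 255;-36 -8 0 0 255;-36 -8 0 0 255;-36 -8 0 0 255;-36 -8 0 0 255;-36 -8 0 0 255;-36 -8 0 0 255;-36 -8 0 0 255;-36 -8 0 0 255;-36 -8 0 0 255;-36 -8 0 0 255;-32 -7 0 0 255;-20 -5 0 0 255;-10 -2 0 0 255" --squeeze 30

```text
time_s: 14.47
tool_pos: [0.5457, -0.305, 0.196]
tool_rot: [-179.8, 0.0, 108.3]
force: [-0.9, -0.3, -1.6]
grip_width: 0.0156
grasp_force: 30.0
```

Request:
arm_command --series "-5 -1 0 0.05 255;-5 -1 0 0.06 255;-5 0 0 0.04 255;0 0 0 0 255;0 0 0 0 255;0 0 0 0 255"

```text
time_s: 14.97
tool_pos: [0.5499, -0.3136, 0.1972]
tool_rot: [-180.0, -0.0, 100.2]
force: [-0.0, 0.3, -1.8]
grip_width: 0.0155
grasp_force: 30.0
```

Run:
```python
from h import *
o=telemetry.get_obs();print(o['tool_pos'],o['tool_rot'],o['force'],o['grip_width'],o['time_s'])
im=cams.read_camera('wrist');np.savez('w7.npz',p=o['tool_pos'],r=o['tool_rot']);cv2.imwrite('pics/w7.png',im)
```

```text
[ 0.5498837  -0.31359809  0.1972419 ] [-1.79973233e+02 -4.73985063e-02  1.00150682e+02] [-1.39873186e-03  2.51549949e-01 -1.75575650e+00] 0.015537779427279972 14.9667
```

View pics/w7.png

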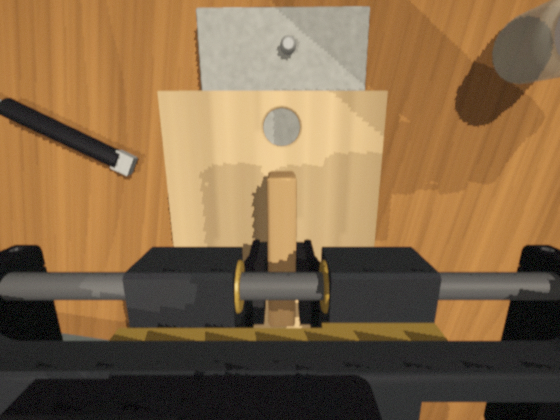

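The pin top is at (289,42) and the hole at (282,127).

Run:
```python
from h import *
d=np.load('w7.npz');o=dict(tool_pos=d['p'],tool_rot=d['r']);P=campose('wrist',o);T=rot(d['r'])
im=cv2.imread('pics/w7.png');hsv=cv2.cvtColor(im,cv2.COLOR_BGR2HSV)
hm=np.zeros(im.shape[:2],np.uint8);hm[100:155,255:310]=(hsv[100:155,255:310,1]<60)
c=max(cv2.findContours(hm,0,1)[0],key=cv2.contourArea);print('hole',cv2.minEnclosingCircle(c),cv2.fitEllipse(c))
hc=np.array(cv2.fitEllipse(c)[0])
g=cv2.cvtColor(im,cv2.COLOR_BGR2GRAY);print(g[32:58:2,274:304:2])
pt=np.array([0,0,0.])
for zt in(.014,.0165,.019):
    H=ray(P,hc,d['p'][2]-zt);print('hole tool mm',zt,(1000*T.T@(H-d['p'])).round(1))
    L,Rr=[ray(P,q,d['p'][2]-zt) for q in((159,92),(387,92))];print('  width',np.linalg.norm(L-Rr),(1000*T.T@(L-d['p'])).round(1),(1000*T.T@(Rr-d['p'])).round(1))
for uv in((288,41),(289,43)):print('pin',ray(P,uv,.038).round(4),(1000*T.T@(ray(P,uv,.038)-d['p'])).round(1))
for a,b in(((200,12),(366,12)),((202,85),(200,12)),((363,85),(367,12))):
    A,B=ray(P,a,.026),ray(P,b,.026);v=B-A;print('edge',np.degrees(np.arctan2(v[1],v[0])),np.linalg.norm(v))
top=campose('top');t=cv2.imread('pics/top.png',0);print('pin in top',proj(top,ray(P,(288.5,42),.038)))
cv2.imwrite('pics/x.png',im)
```

```text
hole ((281.0, 126.48648834228516), 18.513614654541016) ((281.0611267089844, 126.51354217529297), (35.276058197021484, 36.23220443725586), 3.647975444793701)
[[185 186 186 183 184 187 186 184 183 186 185 185 185 184 169]
 [185 185 186 185 186 185 182 179 181 180 184 186 189 186 183]
 [185 183 184 185 182 162 166 171 167 160 176 186 189 187 186]
 [183 183 183 184 157 162 191 199 188 168 166 175 184 186 185]
 [182 185 186 175 141 191 201 202 200 188 156 158 177 184 186]
 [182 185 185 153 146 196 200 202 200 197 155 153 164 182 186]
 [183 184 180 131 138 195 200 204 199 193 148 150 167 183 186]
 [181 180 138 109 116 180 200 202 199 172 130 155 171 184 186]
 [185 171 115 108 104 126 162 179 159 124 117 158 179 184 188]
 [185 169 127 113  99  99 102 110 105  95 121 161 179 183 188]
 [185 185 136 117 105  96  93  92  90 109 158 173 178 182 184]
 [189 178 123 115 114 101  95  92 106 166 179 183 182 182 184]
 [188 185 163 144 112 112 115 112 136 181 181 183 182 183 185]]
hole tool mm 0.014 [72.6 -0.  14.1]
  width 0.12514980453201 [ 90.9 -67.   14.1] [90.8 58.1 14. ]
hole tool mm 0.0165 [72.6 -0.  16.6]
  width 0.1269247029659809 [ 91.1 -68.   16.6] [91.  59.  16.5]
hole tool mm 0.019 [72.6 -0.  19.1]
  width 0.12869960139995196 [ 91.4 -68.9  19.1] [91.3 59.8 19. ]
pin [ 0.5296 -0.1633  0.038 ] [151.4   6.5 159.4]
pin [ 0.5308 -0.1649  0.038 ] [149.6   7.5 159.4]
edge 10.102112722217077 0.16156331961811055
edge 97.72431579945918 0.06615321366075774
edge 100.91993500843532 0.06608795525340741
pin in top [321.16063734 209.94712898]
```

Request:
arm_command --series "12 1 0 0 255;20 2 0 0 255;20 2 5 0 255;15 2 20 0 255;8 0 25 0 255;2 0 25 0 255;0 0 25 0 255;0 0 15 0 255;0 0 8 0 255;0 0 0 0 255;0 0 0 0 255"

```text
time_s: 15.93
tool_pos: [0.5439, -0.2371, 0.0751]
tool_rot: [180.0, 0.0, 100.1]
force: [-0.0, -0.7, -1.0]
grip_width: 0.0161
grasp_force: 30.0
```

Run:
```python
from h import *
o=telemetry.get_obs();print(o['tool_pos'],o['tool_rot'],o['force'])
im=cams.read_camera('wrist');c=im[60:200,210:360];cv2.imwrite('pics/w8.png',cv2.resize(c,None,fx=4,fy=4,interpolation=2))
P=campose('wrist',o);X=np.array([.5302,-.1643,.038]);print('expected pin px',proj(P,X))
hsv=cv2.cvtColor(im,cv2.COLOR_BGR2HSV);hm=np.zeros(im.shape[:2],np.uint8);hm[100:155,255:310]=(hsv[100:155,255:310,1]<60)
c=max(cv2.findContours(hm,0,1)[0],key=cv2.contourArea);print('hole',cv2.fitEllipse(c))
```

```text
[ 0.54385645 -0.23705684  0.07512781] [1.79972330e+02 5.12507239e-03 1.00069573e+02] [-0.04435288 -0.69449208 -1.00640101]
expected pin px [279.97470421 124.08312344]
hole ((281.15740966796875, 126.1881103515625), (33.90263366699219, 35.708621978759766), 178.4557647705078)
```

View pics/w8.png

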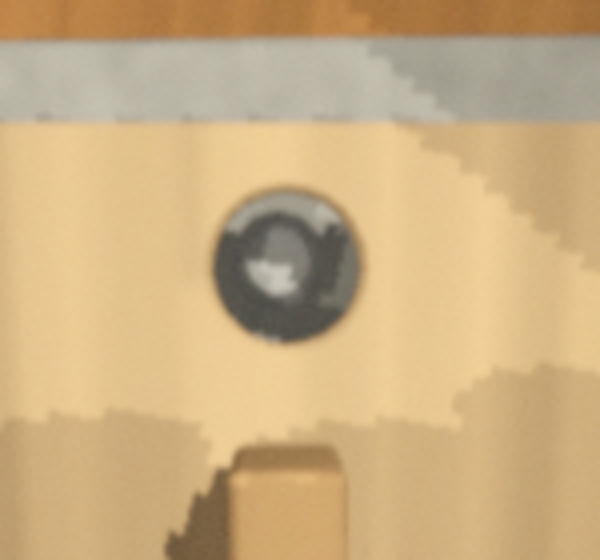

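The pin shows inside the hole at (279.7,124.5), with the hole centre at (281.7,126.2). That leaves about 1.5 mm to correct.

Request:
arm_command --series "1.5 -0.7 4 0 255;0 0 4 0 255;0 0 4 0 255;0 0 3 0 255;0 0 0 0 255"

```text
time_s: 16.4
tool_pos: [0.542, -0.2361, 0.0587]
tool_rot: [-179.9, -0.0, 100.0]
force: [0.3, -0.3, -2.9]
grip_width: 0.0154
grasp_force: 30.0
```

Request:
arm_command --series "0 0 3 0 255;0 0 2 0 255;0 0 0 0 255"

```text
time_s: 16.65
tool_pos: [0.5423, -0.2362, 0.054]
tool_rot: [-180.0, -0.0, 100.0]
force: [-0.4, 1.0, -1.4]
grip_width: 0.0156
grasp_force: 30.0
```

Request:
arm_command --series "0 0 2 0 255;0 0 0 0 255"

```text
time_s: 16.82
tool_pos: [0.5424, -0.2362, 0.0522]
tool_rot: [-180.0, -0.0, 100.0]
force: [-0.5, 0.1, -2.7]
grip_width: 0.0156
grasp_force: 30.0
```

Request:
arm_command --series "0 0 2 0 255;0 0 0 0 255"

```text
time_s: 16.98
tool_pos: [0.5429, -0.2364, 0.0511]
tool_rot: [180.0, 0.0, 100.0]
force: [-0.5, 0.3, 1.7]
grip_width: 0.0155
grasp_force: 30.0
```

Request:
arm_command --series "0 0 1.5 0 255;0 0 0 0 255"

```text
time_s: 17.15
tool_pos: [0.5428, -0.2364, 0.0511]
tool_rot: [-180.0, 0.1, 100.0]
force: [-4.5, 1.8, 10.7]
grip_width: 0.0153
grasp_force: 30.0
```

Request:
arm_command --series "0 0 -1.5 0 255;0 0 0 0 200;0 0 0 0 150;0 0 0 0 138;0 0 0 0 138;0 0 0 0 138" --squeeze 5

```text
time_s: 17.65
tool_pos: [0.5425, -0.2362, 0.0504]
tool_rot: [-180.0, -0.0, 100.0]
force: [1.0, 0.4, -1.3]
grip_width: 0.036
grasp_force: 0.0
```

Request:
arm_command --series "0 0 -10 0 138;0 0 -20 0 138;0 0 -35 0 138;0 0 -35 0 138;0 0 -25 0 138;0 0 0 0 138;0 0 0 0 138"

```text
time_s: 18.23
tool_pos: [0.5439, -0.2367, 0.1783]
tool_rot: [179.8, 0.2, 100.0]
force: [0.2, -0.2, -0.2]
grip_width: 0.0401
grasp_force: 0.0
```

Run:
```python
from h import *
o=telemetry.get_obs();print(o['tool_pos'],o['tool_rot'],o['force'])
im=cams.read_camera('wrist');P=campose('wrist',o)
hsv=cv2.cvtColor(im,cv2.COLOR_BGR2HSV);w=(hsv[:,:,1]>60).astype(np.uint8)
g=cv2.cvtColor(im,cv2.COLOR_BGR2GRAY)
pin=np.array([.5302,-.1643,.032]);u=proj(P,pin).astype(int);print('pin px',u)
r=30;m=np.zeros(w.shape,np.uint8);m[u[1]-r:u[1]+r,u[0]-r:u[0]+r]=(hsv[u[1]-r:u[1]+r,u[0]-r:u[0]+r,1]<60)
c=max(cv2.findContours(m,0,1)[0],key=cv2.contourArea);e=cv2.fitEllipse(c);print(e)
for z in(.032,.044):print(z,ray(P,e[0],z))
# panel outline: corners must scale to 130 mm on plane z=.032
pm=((hsv[:,:,1]>60)&(hsv[:,:,1]<140)&(hsv[:,:,2]>150)).astype(np.uint8);pm[240:]=0
cc=max(cv2.findContours(pm,0,1)[0],key=cv2.contourArea);x,y,wd,h=cv2.boundingRect(cc);print(x,y,wd,h)
row=y+25;xs=np.nonzero(pm[row])[0];print('width at z.032',np.linalg.norm(ray(P,(xs[0],row),.032)-ray(P,(xs[-1],row),.032)))
s=cams.read_camera('side')
cv2.imwrite('pics/fin.png',np.hstack([cv2.resize(im[0:250,130:430],(400,333)),cv2.resize(s[110:230,240:360],(333,333))]))
```

```text
[ 0.54388438 -0.23666943  0.17828511] [1.79790381e+02 1.71866086e-01 1.00031861e+02] [ 0.206007   -0.20937654 -0.19559383]
pin px [279 124]
((277.47119140625, 98.5541763305664), (9.844613075256348, 90.37980651855469), 89.76124572753906)
0.032 [ 0.52380465 -0.14085198  0.032     ]
0.044 [ 0.52407241 -0.14176881  0.044     ]
208 104 134 136
width at z.032 0.1476186278737895
```

Run:
```python
from h import *
o=telemetry.get_obs();im=cams.read_camera('wrist');P=campose('wrist',o)
hsv=cv2.cvtColor(im,cv2.COLOR_BGR2HSV);S=hsv[:,:,1].astype(int)
n,l,st,ce=cv2.connectedComponentsWithStats(((S<60)).astype(np.uint8))
for i in range(1,n):
    if 60<st[i,4]<900 and abs(ce[i]-[279,124]).max()<25: print('grey in hole',st[i],ce[i],ray(P,ce[i],.032).round(4))
print(S[104:146:3,258:302:3])
for row in(114,120): print(row,(S[row,195:365:5]))
```

```text
grey in hole [272 117  21  21 342] [282.33918129 126.81578947] [ 0.5304 -0.165   0.032 ]
[[ 33  32  36  34  32  32  35  35  31  31  35  32  33  36  36]
 [ 92  92  89  96  92  90  90  90  91  88  89  91  90  91  90]
 [ 95  94  93  98  95  93  92  94  90  91  93  92  91  90  92]
 [ 97  97  93  94  95  90  92  91  88  93  92  92  90  91  92]
 [ 95  95  91  96  95  93  98  84  72  93 101  92  91  93  92]
 [ 95  94  94  93  94  96  39  24  26  29  41 100  92  92  93]
 [ 96  95  96  93  95  51  25  21  19  23  26  51  94  93  93]
 [ 98  97  94  97  92  35  27  20  22  20  24  34  99  91  91]
 [ 93  95  93  93  96  36  22  20  21  21  26  32  99  91  91]
 [ 93  94  94  93  94  77  32  21  21  25  28  39  97  92  93]
 [ 95  94  95  90  94  94  42  25  27  29  31  88  95  97  98]
 [ 95  93  93  90  93  92  96  85  58  46  78 101  98  98  99]
 [ 94  95  96  90  90  91  92  93  91  97 100 102  98  96 100]
 [ 96  95  93  91  90  90  90  92  89  96 100 102  96  97  98]]
114 [26 28 29 75 95 99 97 97 99 97 92 90 94 96 93 95 92 94 92 93 92 91 92 90
 93 96 95 92 95 96 44 25 28 28]
120 [26 27 27 59 96 96 95 95 98 97 94 90 94 96 95 94 33 23 24 59 93 93 93 92
 92 95 95 92 94 97 38 26 26 29]
```

```bash
python3 -c "
from cell import env
print(env.sign_off())"
```

```text
the job is handed in; nothing more can be done
None
```

I turned both buttons to their stops, took the panel out and set it flat on the stand with its hole within about 1 mm of the pin (measured from the wrist camera), then let go and handed the job in at about 18 s; sign-off did not report whether it passed.

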